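Clip the label roll onto its spindle

ROBOT

A 6-joint arm with a two-finger parallel gripper is mounted at the origin on the work surface. World frame = base frame: x ahead of the robot, y to its left, z up, the work surface at z = 0. Lengths are in mm, angles in rad, forces in N, time in s.
With the tool pointing down it reaches from about 425 to 925 mm from the base axis. Payload 12.5 kg.
Tool frame: the origin (TCP) lies midway between the tips of the shut fingers; the grasp point (between the pads) lies 19 mm behind it; z points along the fingers, x is the direction in which the jaws open and shut, and the axes are right-handed (so a half turn about z gives the same grasp; the last joint's range is limited). The gripper opens to 85 mm and grips with 20 to 120 N. Pads are 22 mm wide; open, the fingers measure 114 mm over their backs; the gripper's body (76 mm by 85 mm) begins 54 mm behind the grasp point. The pads swing forward as they close: fully open they stand 13 mm farther back than shut.
Start: joints at [-1.386, 0.491, 1.559, -0, 1.092, -0.106], TCP at [179.222, -598.769, 231.327] pointing down, gripper open.
Joint ranges: [-3.1, 3.1], [-0.84, 2.19], [0.05, 2.79], [-1.13, 4.28], [0.06, 2.93], [-2.69, 2.69]. Speed limits (rad/s): [2.22, 2.22, 2.79, 3.14, 3.14, 3.14].

INTERFACE

Orientations are given as a unit quaternion [w, x, y, z].
In Python, from cell import telemetry, cams, bot gives the robot as it stands.
- The arm moves only by the shell command python3 -m pendant 'ROWS' [FORCE]. ROWS is JSON, a list of rows, each an object of numbers: "tx", "ty", "tz": the shift along the world's x, y, z in cm; "wx", "wy", "wz": the turn, a rotation vector about the world's x, y, z in rad; "gripper": the opening in per cent of the stroke, from 0 (shut) to 100 (fully open). In form: [{"tx": .., "ty": .., "tz": .., "wx": .., "wy": .., "wz": .., "gripper": ..}, ...]. A call has 1 to 20 rows; each row shifts and turns the pose as measured when the row begins; what a row does not reach is not made up. A row lasts 1/8 s, in which the tool goes at most 62.5 mm and 10.7 degrees, less where a joint would pass 70% of its speed; a pose out of reach is approached as far as the arm can. A call is refused whole if a number of a shift passes 6.25 or a number of a turn 0.188, either way. A call with a gripper value outside its range is refused whole. The fingers move at their own pace and stop on an object; FORCE is the grip in N (left out, the last holds). Time passes only in rows, so rows that do not move let the fingers close. It gives the time, the measured TCP pose, the force and the opening at its end, in the units of the state.
- telemetry.sense(): the state, without advancing time (a new reading comes with each control period).
- cams.snapshot(name): name is "scene" or "top"; returns a dict with "img" (480x640x3 uint8, red, green, blue), "z_map" (480x640 float32, mm along the optical axis (not along the pixel's ray), 0 where there is no reading), "fovy" (degrees; the focal length in pixels is half the picture's height over the tangent of half this angle, whatever the lens; pixels are square), "cx", "cy" (the principal point, pixels), "rvec" (rotation vector, rad) and "tvec" (3), from world to camera coordinates, as OpenCV has them. Camera axes: x right, y down, z forward; pixel columns grow to the right and rows downward; lengths in mm; the calibration is good to about 2 mm. A picture is of the moment at which its call begins.
- bot.hand_in(): hands the job in, once; it reports no verdict.
The state is a dict: "clock": time; "joint_pos": joint angles; "joint_vel": joint speeds; "joint_torque": joint torques, N m; "tool_pos": TCP position; "tool_rot": TCP orientation; "wrist_force": force on the tool from outside, world axes, zero at the start; "moment": the same for the moment, N m; "grip_width": finger opening in mm.
Only numpy, scipy, OpenCV 4.12 (cv2) and the standard library are available. Lean on these libraries where they do the work, as an engineer would, in place of code of your own. Each camera call takes 0.05 s, during which the arm holds its last target.

TASK

Pick up the open spring clip from the desk and push it sideways, mouth first, into the groove of the label-roll holder's spindle, just above the roll, until it snaps fully home and lies flat around the spindle, so that the roll cannot come off. Be gentle: feel for the top of the roll and do not force the clip, and leave the other things on the desk where they are. Let go of the clip when it is seated.

Things in the scene. Friction and masses are not known exactly. Their poses are not given: they have to be found in the camera images.
- holder: Label-roll holder, fixed, upright: white round foot (124 mm across, 12 mm high) and cup (102 mm across, up to 40 mm) with a paper roll (90 mm across, flat top with a cardboard disc) on a steel spindle. Origin: on the vertical spindle axis, on the desk. Roll and spindle stand at a height that differs each time and is not reported: the roll's top is 70 to 94 mm above the desk; it is firm.
- spindle (a point): Fixed point on the spindle axis 82 mm above the desk (it does not show the roll's height). Out of the roll's top rises the round steel spindle: first its groove, 14 mm across and 7 mm high, beginning at the roll's top, then a head 22 mm across, 24 mm tall, lower rim chamfered 1.5 mm. The clip may come in from any side.
- clip: Grey smooth plastic open spring clip, flat on the desk, 50 to 80 g. Origin: bore centre, on the underside; x points out of the mouth, z up. A fork 5 mm thick: back plate 27 mm wide, x from -46 to -7 mm, and two springy jaws (outer faces 13 mm either side of the x axis). More than 30 N between clip and holder, in any direction, damages them.
- grip (a point): Point to hold the clip: in its upright square grip, 16 x 16 mm, which stands on the back plate centred 38 mm behind the bore (clip x = -38 mm), from 5 to 41 mm above the clip's underside; this point is 27 mm above the underside. Axes as the clip's.
- mouth (a point): Middle of the clip's mouth, between the jaw tips (clip x = 7 mm; tips rounded, 3 mm radius, ending at x = 10 mm). The mouth is 9 mm wide; the jaws spring outwards. On the groove's height the tips meet the spindle about 13 mm before home; the push rises to 6 to 10 N, falls as the clip snaps in and pulls itself home, and rises again when its back plate stops on the spindle.
- bore (a point): Centre of the clip's 14.4 mm bore, at half its thickness (2.5 mm above the underside). When the clip is home this lies on the spindle axis, 2.5 to 4.5 mm above the roll's top.
- pen_cup: Bystander: empty black round cup, 70 mm across, 90 mm high. Origin at the centre of its underside.
- carton: Bystander: small cardboard carton, 50 x 75 x 35 mm. Origin at the centre of its underside.
- jar: Bystander: white closed jar, 44 mm across, 60 mm high. Origin at the centre of its underside.
Things that resemble listed ones, but are neither listed nor needed, are in the scene too. What is meant by the clip is not blue or turquoise, and is the smaller of those in its own colour.

How it is judged (in metres and radians):
On the way, in this order (a step that is already met when the one before it is completed fails the run):
1. the clip is lifted off the desk (more than 50 mm) (height (world z) of bore above 0.05 m), for 0.1 s.
2. the clip is home in the groove: bore within 2 mm of the spindle axis, flat, at the groove's height (horizontal distance between bore and holder below 0.002 m and z of bore in the frame of holder between 0.0705 and 0.0995 m and angle between clip's own z axis and vertical below 0.1 rad), for 0.2 s.
At the end, for the whole second after the job is handed in: The clip is fully home in the spindle's groove: bore centre within 2 mm of the spindle axis (horizontally), at the height of the groove (70.5 to 99.5 mm above the desk, as the roll stands), tilted less than 0.1 rad; at rest and released (all of step 2 and linear speed of clip below 0.02 m/s and contact force between the fingers and clip below 0.2 N); the robot touches nothing.
It fails at once if clip and holder are pressed together with more than 30 N (contact force between clip and holder above 30 N).
It fails at once if the robot itself pushes on the holder with more than 15 N (contact force between any of the fingers, the arm and holder above 15 N).
It fails at once if the cup is shifted by more than 15 mm or tipped over (distance of pen_cup from where it was at the start of the episode above 0.015 m or angle between pen_cup's own z axis and vertical above 0.4 rad).
It fails at once if the carton is shifted by more than 15 mm or tipped over (distance of carton from where it was at the start of the episode above 0.015 m or angle between carton's own z axis and vertical above 0.4 rad).
It fails at once if the jar is shifted by more than 15 mm or tipped over (distance of jar from where it was at the start of the episode above 0.015 m or angle between jar's own z axis and vertical above 0.4 rad).
It also fails if it takes over 64 s, if anything falls off the work surface, if the arm or the gripper's body presses on something with over 40 N, if the wrist force passes 120 N, or if a joint passes its speed limit or range.

## Working session

There is one attempt and no reset: what is moved stays moved. The work goes in short steps, Python scripts to look and compute and a shell command to move; the robot and the scene stay as the last step left them, time stands still between calls to the robot, and variables do not carry over. Pictures are saved under pics/ and viewed, and the job is handed in when it is done.

```bash
ls; mkdir -p pics
cat > h.py <<'E'
import numpy as np,cv2,pickle
def K(s):
    f=240/np.tan(np.radians(s['fovy'])/2)
    return f,s['cx'],s['cy']
def snap(name,save):
    from cell import cams
    s=cams.snapshot(name); cv2.imwrite(f'pics/{save}.png',s['img'][:,:,::-1]); pickle.dump(s,open(f'{save}.pkl','wb')); return s
def load(n): return pickle.load(open(n+'.pkl','rb'))
def ray(s,u,v):
    f,cx,cy=K(s); R=cv2.Rodrigues(np.array(s['rvec'],float))[0]; t=np.array(s['tvec'],float).ravel()
    return -R.T@t, R.T@np.array([(u-cx)/f,(v-cy)/f,1])
def atz(s,u,v,z):
    c,d=ray(s,u,v); return c+d*(z-c[2])/d[2]
def dep(s,u,v):
    c,d=ray(s,u,v); return c+d*float(s['z_map'][int(round(v)),int(round(u))])
def cloud(s):
    f,cx,cy=K(s); R=cv2.Rodrigues(np.array(s['rvec'],float))[0]; t=np.array(s['tvec'],float).ravel()
    v,u=np.mgrid[:480,:640]; z=s['z_map']
    P=np.stack([(u-cx)/f*z,(v-cy)/f*z,z],-1)
    return (P-t)@R
def proj(s,P):
    f,cx,cy=K(s); R=cv2.Rodrigues(np.array(s['rvec'],float))[0]; t=np.array(s['tvec'],float).ravel()
    p=R@np.array(P,float)+t; return p[0]/p[2]*f+cx,p[1]/p[2]*f+cy
E
python3 - <<'E'
from h import *
from cell import telemetry
print(telemetry.sense())
for n in('scene','top'):
    s=snap(n,n+'0'); print(n,s['fovy'],s['cx'],s['cy'],ray(s,s['cx'],s['cy']))
E
```

```text
pics
{'clock': 0.0, 'joint_pos': array([-1.38557309e+00,  4.91541598e-01,  1.55946779e+00, -4.37013518e-05,
        1.09170436e+00, -1.05588480e-01]), 'joint_vel': array([ 0.00043353,  0.00124163,  0.00076051,  0.00074067, -0.00062113,
       -0.00012962]), 'joint_torque': array([-1.69929090e-04, -6.18450093e+01, -2.61594898e+01, -1.61377980e-04,
        4.02673570e-03, -6.33861124e-07]), 'tool_pos': array([ 179.18143754, -598.51706131,  230.73258379]), 'tool_rot': array([-3.66033802e-04,  8.02106248e-01, -5.97181089e-01, -4.24982863e-04]), 'wrist_force': array([-0.37473598,  0.12641227,  0.35224086]), 'moment': array([-0.01359158, -0.0334565 ,  0.01305429]), 'grip_width': 85.351786583826}
scene 51.3277323983324 311.7325429158173 236.86870835433066 (array([1018.19873303,  315.67217573,  530.72008343]), array([-0.62499642, -0.44654024, -0.64029781]))
top 49.441089071794515 313.04692399999533 240.8425265647666 (array([ 379.36108085,  -23.91893716, 1020.63026031]), array([ 0.22450001, -0.00424587, -0.97446484]))
```

View pics/scene0.png

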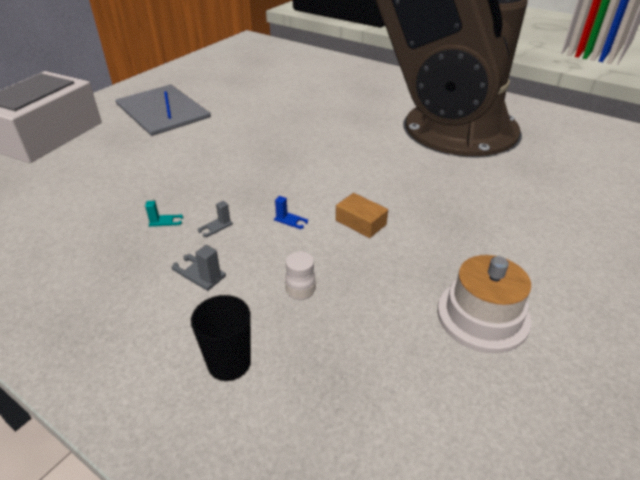

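View pics/top0.png

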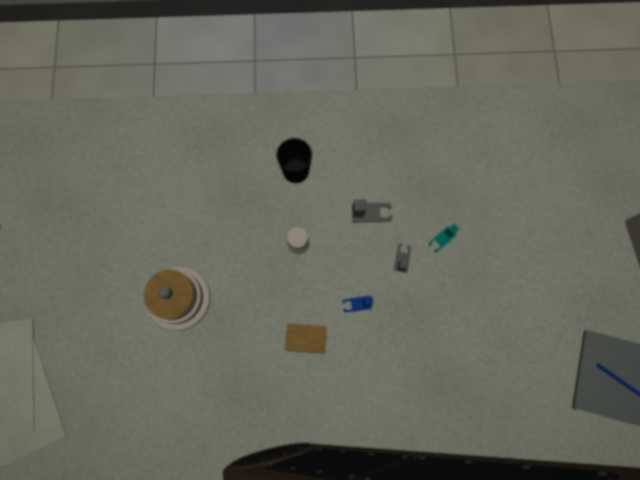

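The small grey clip is at top (402,258) and scene (215,218). The bigger grey one, at top (370,211), is a decoy. The holder head is at top (165,292) and scene (497,267). I'll enlarge these next.

Run:
```python
from h import *
def crop(n,u,v,w,h,k):
    s=load(n); im=s['img'][v:v+h,u:u+w,::-1]; return cv2.resize(im,None,fx=k,fy=k,interpolation=cv2.INTER_CUBIC)
a=crop('top0',380,235,48,44,8); b=crop('scene0',188,190,56,50,7)
c=crop('top0',135,255,84,80,4);d=crop('scene0',430,245,110,110,3)
W=800;H=600;o=np.zeros((H,W,3),np.uint8)
for im,x,y in((a,0,0),(b,400,0),(c,0,355),(d,400,355)):
    hh=min(im.shape[0],H-y);ww=min(im.shape[1],W-x);o[y:y+hh,x:x+ww]=im[:hh,:ww]
cv2.imwrite('pics/crop1.png',o)
s=load('top0')
for n,P in (('top0',[(402,268),(403,246),(165,291),(170,295),(297,238),(294,150),(305,338),(403,257)]),('scene0',[(223,208),(497,260),(470,280),(215,225)])):
    s=load(n)
    for p in P: print(n,p,dep(s,*p).round(1))
```

```text
top0 (402, 268) [ 548.  -197.6   29.9]
top0 (403, 246) [ 5.976e+02 -2.081e+02 -1.000e-01]
top0 (165, 291) [508.5 236.  106.2]
top0 (170, 295) [502.4 229.8  96.2]
top0 (297, 238) [607.4   2.1  59.3]
top0 (294, 150) [792.5   3.6  43.7]
top0 (305, 338) [421.5  -6.9  36.5]
top0 (403, 257) [ 574.3 -205.7    4.3]
scene0 (223, 208) [ 560.8 -191.3   38.6]
scene0 (497, 260) [510.5 236.7 108.1]
scene0 (470, 280) [531.2 215.9  78.1]
scene0 (215, 225) [ 574.9 -201.5    7.3]
```

View pics/crop1.png

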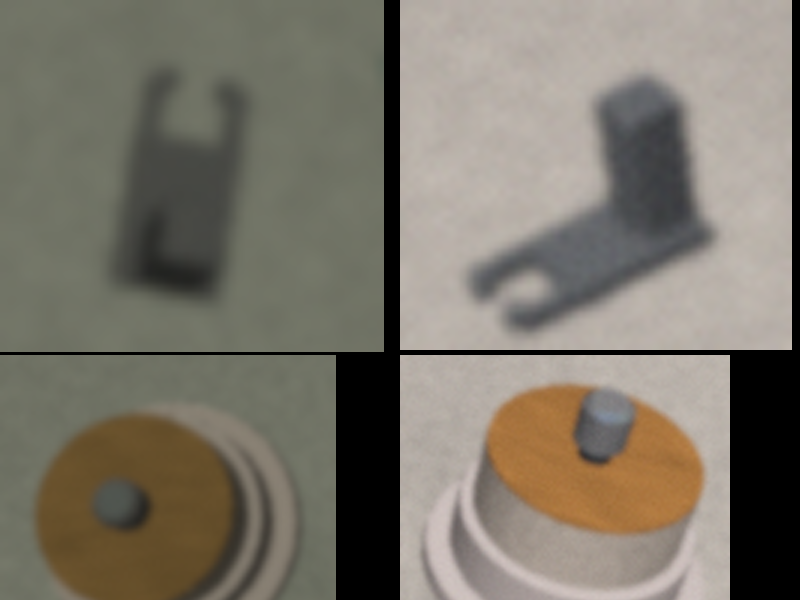

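Run:
```python
from h import *
for n in('top0','scene0'):
    s=load(n);C=cloud(s);z=C[...,2]
    roi=(abs(C[...,0]-505)<75)&(abs(C[...,1]-232)<75)&(s['z_map']>0)
    print(n,'hist',np.histogram(z[roi],bins=np.arange(60,120,3)))
    m=roi&(z>68)&(z<86); h=roi&(z>100)
    print(' rolltop med',np.median(z[m]),'xy c',cv2.minEnclosingCircle(C[m][:,:2].astype(np.float32)), 'head',np.median(z[h]),cv2.minEnclosingCircle(C[h][:,:2].astype(np.float32)),C[h].mean(0))
    m=(abs(C[...,0]-565)<45)&(abs(C[...,1]+200)<35)&(z>25)
    print(' grip',m.sum(),C[m].mean(0),C[m].min(0),C[m].max(0))
    d=(abs(C[...,0]-565)<250)&(abs(C[...,1]-0)<250)&(abs(z)<8); print(' desk',np.median(z[d]),z[d].std())
s=load('top0')
q=lambda x,y,z:atz(s,380+x/8-.5+.0,235+y/8-.5,z)
for p in[(163,68),(238,85),(110,285),(217,298)]: print(p,q(*p,5).round(1))
f=(q(163,68,5)+q(238,85,5))/2;b=(q(110,285,5)+q(217,298,5))/2
print(f,b,np.linalg.norm(f-b),np.arctan2(*(f-b)[[1,0]]), 'bore',b+(f-b)/np.linalg.norm(f-b)*46)
# scene crop: scale7 origin 188,190, offset 400
s=load('scene0')
q=lambda x,y,z:atz(s,188+(x-400)/7-.5,190+y/7-.5,z)
for p in[(473,280),(515,322),(713,235),(615,195)]: print(p,q(*p,5 if p[1]<290 else 3).round(1))
# head circle edges from top by pixel: crop scale4 origin 135,255 y off 355
s=load('top0')
q=lambda x,y,z:atz(s,135+(x)/4-.5,255+(y-355)/4-.5,z)
print('head c',q(119,502,109),'L/R',q(93,502,109),q(145,502,109), 'rollc',q(135,512,78),q(36,512,78),q(234,512,78))
s=load('scene0')
q=lambda x,y,z:atz(s,430+(x-400)/3-.5,245+(y-355)/3-.5,z)
print('head c',q(606,408,109),'roll c',q(595,459,78))
```

```text
top0 hist (array([ 17,  20,  20,  48, 634, 982, 113,   1,   6,   9,   5,   4,   7,
        11,  37,  68,   7,   0,   0]), array([ 60,  63,  66,  69,  72,  75,  78,  81,  84,  87,  90,  93,  96,
        99, 102, 105, 108, 111, 114, 117]))
 rolltop med 75.47722348314798 xy c ((509.1092224121094, 238.33648681640625), 45.72498321533203) head 105.51546086447112 ((509.06390380859375, 238.29884338378906), 11.3731050491333) [508.42583741 237.59523071 105.34747185]
 grip 89 [ 554.29563225 -199.81615006   38.32229574] [ 545.78026304 -208.50328389   25.13384791] [ 564.06828948 -192.05526146   43.58712571]
 desk -0.7602523638079475 2.0186175332051484
scene0 hist (array([ 113,  125,  122,  130,  126, 2023,  363,    5,   16,   30,   34,
         32,   34,   38,   32,   94,   66,    0,    0]), array([ 60,  63,  66,  69,  72,  75,  78,  81,  84,  87,  90,  93,  96,
        99, 102, 105, 108, 111, 114, 117]))
 rolltop med 77.06688321933461 xy c ((507.9669494628906, 239.93655395507812), 46.32620620727539) head 106.97954592963036 ((508.7737121582031, 239.01394653320312), 11.275653839111328) [511.817250
[... 321 characters left out ...]
 298) [ 544.4 -210.5    5. ]
[ 600.36185709 -210.59423113    5.        ] [ 546.48176353 -197.4892895     5.        ] 55.450915026535235 -0.23859132510121767 bore [ 591.17866894 -208.36065772    5.        ]
(473, 280) [ 598.3 -218.8    5. ]
(515, 322) [ 602.3 -201.2    3. ]
(713, 235) [ 552.4 -183.3    5. ]
(615, 195) [ 554.3 -214.     5. ]
head c [507.69800336 236.53194405 109.        ] L/R [508.09447637 247.95925609 109.        ] [507.3015654  225.10564208 109.        ] rollc [507.24779712 237.98945969  78.        ] [508.80643433 282.93524377  78.        ] [505.68968385 193.05878422  78.        ]
head c [514.66593969 239.43857445 109.        ] roll c [511.74334042 240.97735461  78.        ]
```

Both cameras agree:
- **Roll top:** about z 76.
- **Spindle axis:** about (509, 238.5).
- **Clip grip:** about (555, -200), with the clip x axis at yaw about -0.24.

I'll move above the grip with the jaws across the clip's y, which needs a turn of -0.53.

```bash
python3 -m pendant '[{"tx":3.1,"ty":3.3,"tz":-0.5,"wz":-0.044,"gripper":60},{"tx":3.1,"ty":3.3,"tz":-0.5,"wz":-0.044,"gripper":60},{"tx":3.1,"ty":3.3,"tz":-0.5,"wz":-0.044,"gripper":60},{"tx":3.1,"ty":3.3,"tz":-0.5,"wz":-0.044,"gripper":60},{"tx":3.1,"ty":3.3,"tz":-0.5,"wz":-0.044,"gripper":60},{"tx":3.1,"ty":3.3,"tz":-1,"wz":-0.044,"gripper":60},{"tx":3.1,"ty":3.3,"tz":-1,"wz":-0.044,"gripper":60},{"tx":3.1,"ty":3.3,"tz":-1,"wz":-0.044,"gripper":60},{"tx":3.1,"ty":3.3,"tz":-1,"wz":-0.044,"gripper":60},{"tx":3.1,"ty":3.3,"tz":-1,"wz":-0.044,"gripper":60},{"tx":3.1,"ty":3.3,"tz":-1,"wz":-0.044,"gripper":60},{"tx":3.1,"ty":3.3,"tz":-1,"wz":-0.044,"gripper":60},{"tx":0,"gripper":60}]' 60
```

```text
validation failed for argument at $[0]...
```

```bash
python3 -m pendant '[{"tx":3.1,"ty":3.3,"tz":-0.5,"wx":0,"wy":0,"wz":-0.044,"gripper":60},{"tx":3.1,"ty":3.3,"tz":-0.5,"wx":0,"wy":0,"wz":-0.044,"gripper":60},{"tx":3.1,"ty":3.3,"tz":-0.5,"wx":0,"wy":0,"wz":-0.044,"gripper":60},{"tx":3.1,"ty":3.3,"tz":-0.5,"wx":0,"wy":0,"wz":-0.044,"gripper":60},{"tx":3.1,"ty":3.3,"tz":-0.5,"wx":0,"wy":0,"wz":-0.044,"gripper":60},{"tx":3.1,"ty":3.3,"tz":-1,"wx":0,"wy":0,"wz":-0.044,"gripper":60},{"tx":3.1,"ty":3.3,"tz":-1,"wx":0,"wy":0,"wz":-0.044,"gripper":60},{"tx":3.1,"ty":3.3,"tz":-1,"wx":0,"wy":0,"wz":-0.044,"gripper":60},{"tx":3.1,"ty":3.3,"tz":-1,"wx":0,"wy":0,"wz":-0.044,"gripper":60},{"tx":3.1,"ty":3.3,"tz":-1,"wx":0,"wy":0,"wz":-0.044,"gripper":60},{"tx":3.1,"ty":3.3,"tz":-1,"wx":0,"wy":0,"wz":-0.044,"gripper":60},{"tx":3.1,"ty":3.3,"tz":-1,"wx":0,"wy":0,"wz":-0.044,"gripper":60}]' 60
```

```text
clock: 1.6
tool_pos: [558.7, -190.3, 130.3]
tool_rot: [0.001, -0.609, 0.793, 0.002]
wrist_force: [1.1, 0.7, -0.3]
grip_width: 51.4
```

```bash
python3 -m pendant '[{"tx":-0.37,"ty":-0.95,"tz":-3.5,"wx":0,"wy":0,"wz":0.01,"gripper":60},{"tx":0,"ty":0,"tz":-3,"wx":0,"wy":0,"wz":0,"gripper":60},{"tx":0,"ty":0,"tz":0,"wx":0,"wy":0,"wz":0,"gripper":60}]'
python3 - <<'E'
from h import *
from cell import telemetry
t=telemetry.sense();print(t['tool_pos'],t['tool_rot'],t['joint_pos'],t['clock'])
s=snap('scene','s1');k=snap('top','t1')
a=cv2.resize(s['img'][150:290,140:300,::-1],None,fx=2.5*2,fy=2.5*2,interpolation=cv2.INTER_CUBIC)[:600,:800]
cv2.imwrite('pics/s1c.png',a)
E
```

```text
clock: 1.98
tool_pos: [556.7, -196.5, 62.5]
tool_rot: [0.001, -0.615, 0.788, 0.002]
wrist_force: [-0.3, -0.5, -0.5]
grip_width: 51.1
[ 556.66463301 -196.52481632   62.46156914] [ 5.09371721e-04 -6.15311347e-01  7.88280503e-01  2.35281234e-03] [-0.45254327  0.65666654  1.79225473  0.00465286  0.69645451  1.35990816] 1.975
```

View pics/s1c.png

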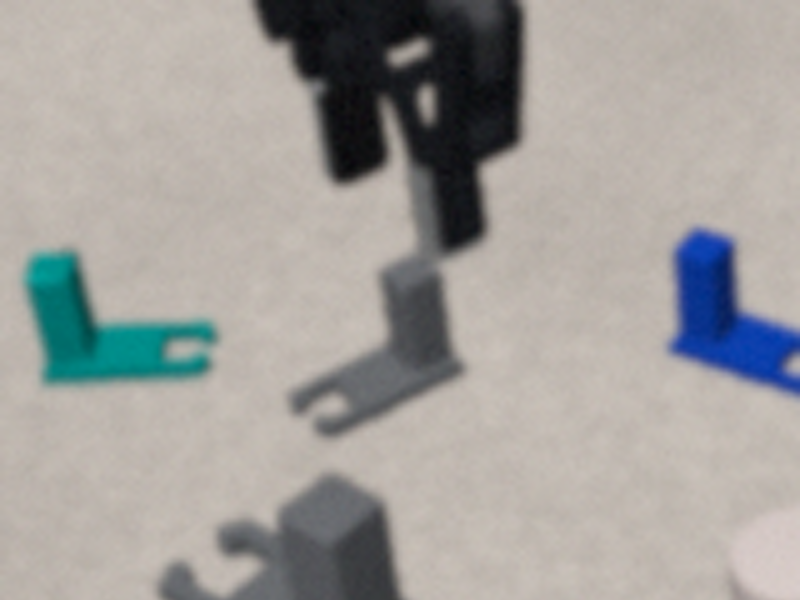

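The view shows the open fingers straddling the line to the clip's grip (crop (415,270)). They still need about -2 mm in x and -3.5 mm in y. Lowering.

```bash
python3 -m pendant '[{"tx":-0.17,"ty":-0.35,"tz":-0.6,"wx":0,"wy":0,"wz":0,"gripper":60},{"tx":0,"ty":0,"tz":0,"wx":0,"wy":0,"wz":0,"gripper":60}]'; python3 -m pendant '[{"tx":0,"ty":0,"tz":-2,"wx":0,"wy":0,"wz":0,"gripper":60},{"tx":0,"ty":0,"tz":-2,"wx":0,"wy":0,"wz":0,"gripper":60},{"tx":0,"ty":0,"tz":0,"wx":0,"wy":0,"wz":0,"gripper":60}]'
```

```text
clock: 2.33
tool_pos: [556.5, -201.6, 60.5]
tool_rot: [0.002, -0.615, 0.788, -0.001]
wrist_force: [0.9, -0.1, -0.3]
grip_width: 51.1
clock: 2.7
tool_pos: [557.3, -202.6, 22.1]
tool_rot: [0.003, -0.615, 0.789, -0.003]
wrist_force: [-0.6, 0.2, 0.1]
grip_width: 51.3
```

```bash
python3 -m pendant '[{"tx":-0.22,"ty":0.25,"tz":-0.8,"wx":0,"wy":0,"wz":0,"gripper":60},{"tx":0,"ty":0,"tz":-0.4,"wx":0,"wy":0,"wz":0,"gripper":60},{"tx":0,"ty":0,"tz":0,"wx":0,"wy":0,"wz":0,"gripper":60}]'
```

```text
clock: 3.08
tool_pos: [555.7, -200.3, 11.3]
tool_rot: [0.003, -0.615, 0.789, -0.004]
wrist_force: [-0.2, -0.1, 0.1]
grip_width: 51.4
```

```bash
cat >> h.py <<'E'
def st():
    from cell import telemetry
    from scipy.spatial.transform import Rotation as Ro
    t=telemetry.sense(); w,x,y,z=t['tool_rot']; R=Ro.from_quat([x,y,z,w]).as_matrix()
    a=R[:,2]; c=np.cross(a,[0,0,-1])
    print('t %.2f'%t['clock'],'p',t['tool_pos'].round(2),'tiltfix',c.round(4),'yaw %.4f'%np.arctan2(R[1,0],R[0,0]),'F',t['wrist_force'].round(2),'M',t['moment'].round(3),'g %.1f'%t['grip_width'],'j',t['joint_pos'].round(2))
    return t
E
python3 -c "from h import *;st()"
```

```text
t 3.08 p [ 555.67 -200.33   11.33] tiltfix [0.0017 0.0101 0.    ] yaw -1.8177 F [-0.25 -0.09  0.06] M [0.029 0.005 0.022] g 51.4 j [-0.46  0.73  1.82  0.01  0.58  1.35]
```

```bash
python3 -m pendant '[{"tx":0,"ty":0,"tz":-0.25,"wx":0,"wy":0.009,"wz":0,"gripper":60},{"tx":0,"ty":0,"tz":0,"wx":0,"wy":0,"wz":0,"gripper":60}]';python3 -c "from h import *;st()"
```

```text
clock: 3.32
tool_pos: [555.9, -200.4, 9.1]
tool_rot: [-0.0, -0.615, 0.789, -0.001]
wrist_force: [0.0, 0.0, -0.0]
grip_width: 51.5
t 3.33 p [ 555.93 -200.45    9.15] tiltfix [0.0021 0.0011 0.    ] yaw -1.8176 F [ 0.03  0.02 -0.05] M [ 0.017  0.043 -0.01 ] g 51.5 j [-0.46  0.74  1.82 -0.    0.58  1.36]
```

Now closing, with 90 N.

```bash
python3 -m pendant '[{"tx":0,"ty":0,"tz":0,"wx":0,"wy":0,"wz":0,"gripper":0},{"tx":0,"ty":0,"tz":0,"wx":0,"wy":0,"wz":0,"gripper":0},{"tx":0,"ty":0,"tz":0,"wx":0,"wy":0,"wz":0,"gripper":0},{"tx":0,"ty":0,"tz":0,"wx":0,"wy":0,"wz":0,"gripper":0},{"tx":0,"ty":0,"tz":0,"wx":0,"wy":0,"wz":0,"gripper":0}]' 90;python3 -c "from h import *;st()"
```

```text
clock: 3.95
tool_pos: [556.1, -200.5, 9.5]
tool_rot: [-0.0, -0.615, 0.789, -0.001]
wrist_force: [-0.5, 0.4, 1.1]
grip_width: 14.5
t 3.95 p [ 556.1  -200.52    9.55] tiltfix [0.0023 0.0017 0.    ] yaw -1.8176 F [-0.52  0.4   1.09] M [ 0.002  0.004 -0.001] g 14.5 j [-0.46  0.74  1.82 -0.    0.58  1.36]
```

```bash
python3 -m pendant '[{"tx":0,"ty":0,"tz":0.5,"wx":0,"wy":0,"wz":0,"gripper":0},{"tx":0,"ty":0,"tz":2,"wx":0,"wy":0,"wz":0,"gripper":0},{"tx":0,"ty":0,"tz":3,"wx":0,"wy":0,"wz":0,"gripper":0},{"tx":0,"ty":0,"tz":3,"wx":0,"wy":0,"wz":0,"gripper":0},{"tx":0,"ty":0,"tz":3,"wx":0,"wy":0,"wz":0,"gripper":0},{"tx":0,"ty":0,"tz":1,"wx":0,"wy":0,"wz":0,"gripper":0},{"tx":0,"ty":0,"tz":0,"wx":0,"wy":0,"wz":0,"gripper":0}]';python3 - <<'E'
from h import *
st()
s=snap('scene','s2');k=snap('top','t2')
a=cv2.resize(s['img'][110:230,140:300,::-1],None,fx=5,fy=5,interpolation=cv2.INTER_CUBIC)
cv2.imwrite('pics/s2c.png',a)
E
```

```text
clock: 4.82
tool_pos: [554.9, -200.0, 138.0]
tool_rot: [-0.001, -0.615, 0.789, -0.0]
wrist_force: [-0.4, -0.6, -0.6]
grip_width: 14.8
t 4.83 p [ 554.92 -200.04  137.96] tiltfix [ 0.0012 -0.0005  0.    ] yaw -1.8177 F [-0.38 -0.62 -0.62] M [ 0.005  0.013 -0.03 ] g 14.8 j [-0.46  0.55  1.74 -0.    0.85  1.36]
```

View pics/s2c.png

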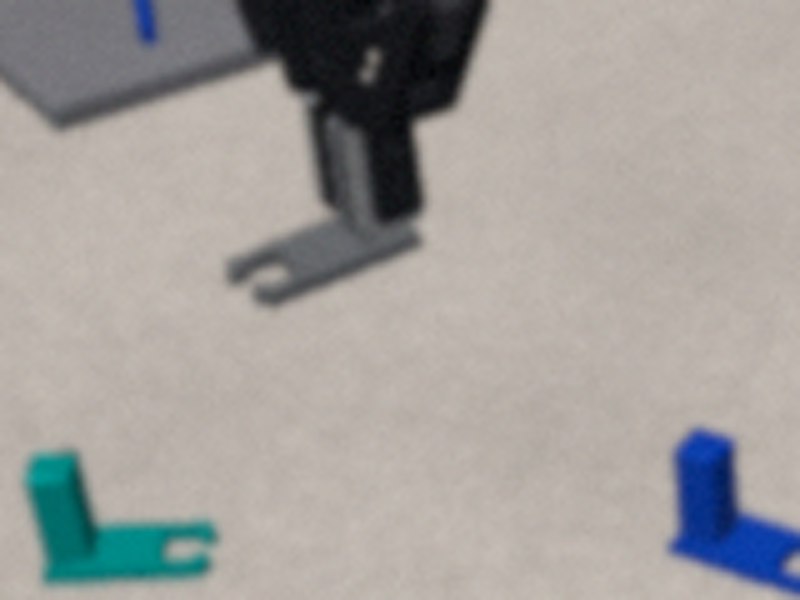

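The clip is held level, with its mouth at crop (255,285). Its underside is about 9.3 mm below the TCP. I'll carry it to a stand-off 30 mm short of the spindle.

```bash
python3 -m pendant '[{"tx":-0.6,"ty":2.5,"tz":0.1,"wx":0,"wy":0,"wz":0,"gripper":0},{"tx":-1,"ty":4,"tz":0,"wx":0,"wy":0,"wz":0,"gripper":0},{"tx":-1,"ty":4,"tz":0,"wx":0,"wy":0,"wz":0,"gripper":0},{"tx":-1,"ty":4,"tz":0,"wx":0,"wy":0,"wz":0,"gripper":0},{"tx":-1,"ty":4,"tz":0,"wx":0,"wy":0,"wz":0,"gripper":0},{"tx":-1,"ty":4,"tz":0,"wx":0,"wy":0,"wz":0,"gripper":0},{"tx":-1,"ty":4,"tz":0,"wx":0,"wy":0,"wz":0,"gripper":0},{"tx":-1,"ty":4,"tz":0,"wx":0,"wy":0,"wz":0,"gripper":0},{"tx":-1,"ty":4,"tz":0,"wx":0,"wy":0,"wz":0,"gripper":0},{"tx":-1,"ty":4,"tz":0,"wx":0,"wy":0,"wz":0,"gripper":0},{"tx":-0.6,"ty":2.5,"tz":0,"wx":0,"wy":0,"wz":0,"gripper":0},{"tx":0,"ty":0,"tz":0,"wx":0,"wy":0,"wz":0,"gripper":0}]';python3 -c "from h import *;st()"
```

```text
clock: 6.42
tool_pos: [435.9, 230.1, 127.9]
tool_rot: [-0.008, -0.616, 0.788, 0.007]
wrist_force: [0.8, -1.0, -1.1]
grip_width: 14.5
t 6.42 p [435.89 230.09 127.92] tiltfix [-0.0007 -0.0214 -0.    ] yaw -1.8149 F [ 0.75 -1.03 -1.14] M [-0.015 -0.043 -0.044] g 14.5 j [0.35 0.46 1.98 0.01 0.73 2.15]
```

```bash
python3 -m pendant '[{"tx":0.35,"ty":1.2,"tz":0.3,"wx":0,"wy":-0.012,"wz":0,"gripper":0},{"tx":0.35,"ty":1.2,"tz":0,"wx":0,"wy":-0.009,"wz":0,"gripper":0},{"tx":0,"ty":0,"tz":0,"wx":0,"wy":0,"wz":0,"gripper":0}]';python3 - <<'E'
from h import *
st()
s=snap('scene','s3');k=snap('top','t3')
a=cv2.resize(s['img'][190:350,420:580,::-1],None,fx=2.5*1.5,fy=2.5*1.5,interpolation=cv2.INTER_CUBIC)
b=cv2.resize(k['img'][240:350,110:215,::-1],None,fx=3.75,fy=3.75,interpolation=cv2.INTER_CUBIC)
o=np.zeros((600,800,3),np.uint8);o[:600,:400]=a[:600,:400];o[:b.shape[0],405:405+b.shape[1]]=b[:,:395]
cv2.imwrite('pics/s3c.png',o)
E
```

```text
clock: 6.8
tool_pos: [443.0, 254.8, 130.5]
tool_rot: [0.0, -0.615, 0.788, 0.0]
wrist_force: [-0.1, 0.3, -0.6]
grip_width: 14.8
t 6.80 p [442.98 254.76 130.48] tiltfix [-0.0001 -0.0001 -0.    ] yaw -1.8159 F [-0.08  0.34 -0.58] M [ 0.01  -0.001 -0.013] g 14.8 j [0.39 0.47 1.94 0.   0.73 2.21]
```

View pics/s3c.png

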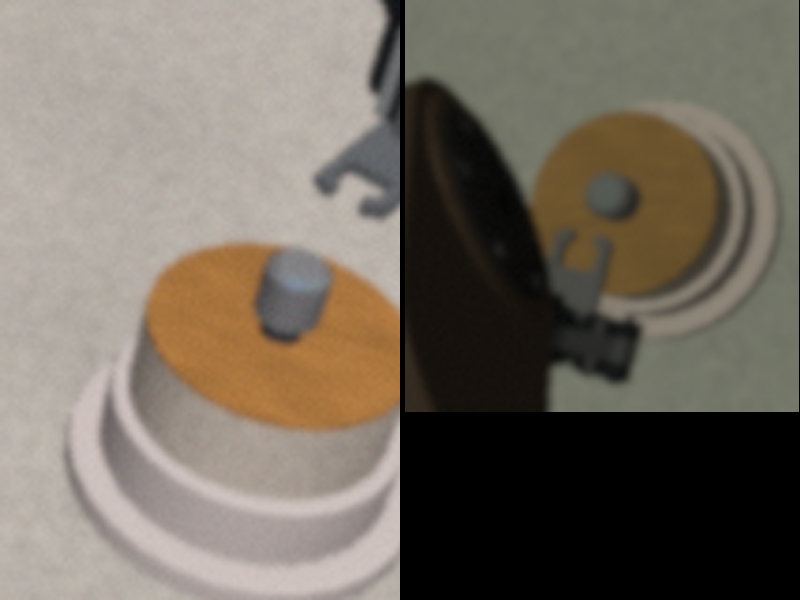

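Scene crop: the clip is level, with jaw tips at (325,183) and (372,208). Top crop: tips near (563,235) and (603,238), head at (612,193). I'll enlarge to measure the clip relative to the spindle.

Run:
```python
from h import *
k=load('t3');s=load('s3')
a=cv2.resize(k['img'][280:332,142:182,::-1],None,fx=10,fy=10,interpolation=cv2.INTER_CUBIC)
b=cv2.resize(s['img'][220:272,495:535,::-1],None,fx=10,fy=10,interpolation=cv2.INTER_CUBIC)
o=np.hstack([a,b]);cv2.imwrite('pics/s3d.png',o)
```

```text
(no output)
```

View pics/s3d.png

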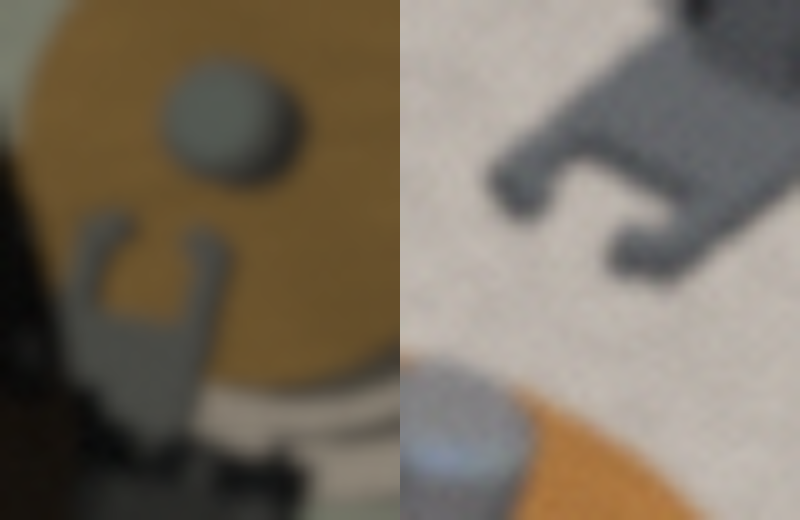

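Run:
```python
from h import *
k=load('t3');s=load('s3')
q=lambda x,y,z:atz(k,142+x/10-.5,280+y/10-.5,z)
r=lambda x,y,z:atz(s,495+(x-400)/10-.5,220+y/10-.5,z)
zt=126.2
T=np.array([442.98,254.76]);yaw=-1.8159+np.pi/2;ex=np.array([np.cos(yaw),np.sin(yaw)]);ey=np.array([-ex[1],ex[0]])
def loc(P): d=P[:2]-T; return (d@ex).round(1),(d@ey).round(1)
for n,p in dict(Lapex=(110,207),Rapex=(207,225),Lin=(130,222),Rin=(188,240),Lout=(78,250),Rout=(233,250),Ls=(65,300),Rs=(218,300),borerear=(143,322)).items(): print('top',n,q(*p,zt).round(1),loc(q(*p,zt)))
for n,p in dict(Apex1=(515,215),Apex2=(650,280),in1=(552,180),in2=(608,240),out1=(490,180),out2=(690,270)).items(): print('scene',n,r(*p,zt-2).round(1),loc(r(*p,zt-2)))
h=q(221,117,107);print('head',h,loc(h),'r',np.linalg.norm(q(163,117,107)-q(279,117,107)))
print('axis est',loc(np.array([509,238.5])))
C=cloud(k);z=C[...,2]
m=(abs(C[...,0]-509)<20)&(abs(C[...,1]-238)<20)&(z>98)&(z<113)&((np.mgrid[:480,:640][0])<302)
print(C[m].mean(0),cv2.minEnclosingCircle(C[m][:,:2].astype(np.float32)))
```

```text
top Lapex [490.5 251.3 126.2] (np.float64(46.9), np.float64(8.2))
top Rapex [486.8 234.6 126.2] (np.float64(47.5), np.float64(-8.9))
top Lin [487.8 247.8 126.2] (np.float64(45.2), np.float64(4.2))
top Rin [484.4 237.8 126.2] (np.float64(44.3), np.float64(-6.4))
top Lout [483.3 256.6 126.2] (np.float64(38.7), np.float64(11.6))
top Rout [482.4 230.  126.2] (np.float64(44.3), np.float64(-14.5))
top Ls [474.8 258.5 126.2] (np.float64(30.0), np.float64(11.4))
top Rs [473.9 232.3 126.2] (np.float64(35.5), np.float64(-14.3))
top borerear [470.6 245.  126.2] (np.float64(29.2), np.float64(-2.7))
scene Apex1 [488.9 236.8 124.2] (np.float64(48.9), np.float64(-6.2))
scene Apex2 [491.7 254.6 124.2] (np.float64(47.3), np.float64(11.7))
scene in1 [479.5 238.4 124.2] (np.float64(39.4), np.float64(-7.0))
scene in2 [487.1 247.9 124.2] (np.float64(44.5), np.float64(4.1))
scene out1 [484.  232.  124.2] (np.float64(45.3), np.float64(-12.2))
scene out2 [487.  258.  124.2] (np.float64(41.9), np.float64(13.9))
head [508.10783121 238.25120006 107.        ] (np.float64(67.2), np.float64(-0.2)) r 20.450114747618084
axis est (np.float64(68.0), np.float64(0.2))
[508.23082121 237.58559739 105.16207871] ((508.9451904296875, 238.5720672607422), 11.23576831817627)
```

The clip sits centred laterally to about 1 mm, with the bore about 38 mm ahead of the TCP and the spindle axis about 30 mm farther on. I'll lower to just above the roll, where contact is expected at TCP z of about 85.6.

```bash
python3 -m pendant '[{"tx":0,"ty":0,"tz":-1.5,"wx":0,"wy":0,"wz":0,"gripper":0},{"tx":0,"ty":0,"tz":-1.5,"wx":0,"wy":0,"wz":0,"gripper":0},{"tx":0,"ty":0,"tz":-0.5,"wx":0,"wy":0,"wz":0,"gripper":0},{"tx":0,"ty":0,"tz":0,"wx":0,"wy":0,"wz":0,"gripper":0}]';python3 -c "from h import *;st()"
```

```text
clock: 7.4
tool_pos: [442.5, 252.7, 92.5]
tool_rot: [-0.001, -0.614, 0.789, 0.0]
wrist_force: [-0.1, 0.0, -0.7]
grip_width: 14.6
t 7.40 p [442.51 252.67  92.47] tiltfix [ 0.0007 -0.0021  0.    ] yaw -1.8182 F [-0.09  0.01 -0.71] M [0.049 0.055 0.053] g 14.6 j [0.39 0.53 1.98 0.   0.64 2.21]
```

```bash
python3 -m pendant '[{"tx":0,"ty":0.2,"tz":-0.2,"wx":0,"wy":-0.002,"wz":0,"gripper":0},{"tx":0,"ty":0,"tz":-0.15,"wx":0,"wy":0,"wz":0,"gripper":0},{"tx":0,"ty":0,"tz":0,"wx":0,"wy":0,"wz":0,"gripper":0}]';python3 -c "from h import *;st()"
```

```text
clock: 7.78
tool_pos: [442.8, 254.9, 89.3]
tool_rot: [0.0, -0.614, 0.789, -0.0]
wrist_force: [-0.2, -0.8, -0.9]
grip_width: 14.2
t 7.78 p [442.82 254.87  89.32] tiltfix [0.0002 0.001  0.    ] yaw -1.8184 F [-0.19 -0.79 -0.91] M [-0.009  0.071 -0.03 ] g 14.2 j [ 0.39  0.53  1.98 -0.    0.63  2.21]
```

Now feeling downward in about 0.8 mm steps.

```bash
for i in 1; do python3 -m pendant '[{"tx":0,"ty":0,"tz":-0.1,"wx":0,"wy":0,"wz":0,"gripper":0},{"tx":0,"ty":0,"tz":0,"wx":0,"wy":0,"wz":0,"gripper":0}]' | grep -E "pos|force"; done; python3 -m pendant '[{"tx":0,"ty":0,"tz":-0.1,"wx":0,"wy":0,"wz":0,"gripper":0},{"tx":0,"ty":0,"tz":0,"wx":0,"wy":0,"wz":0,"gripper":0}]' | grep -E "pos|force"
```

```text
tool_pos: [442.9, 254.9, 88.5]
wrist_force: [0.0, -0.3, -0.4]
tool_pos: [442.9, 254.9, 87.5]
wrist_force: [0.4, 0.1, -0.4]
```

```bash
python3 -m pendant '[{"tx":0,"ty":0,"tz":-0.08,"wx":0,"wy":0,"wz":0,"gripper":0},{"tx":0,"ty":0,"tz":0,"wx":0,"wy":0,"wz":0,"gripper":0}]' | grep -E "pos|force"
```

```text
tool_pos: [442.9, 254.9, 86.7]
wrist_force: [-0.3, -1.0, -1.6]
```

```bash
python3 -m pendant '[{"tx":0,"ty":0,"tz":-0.06,"wx":0,"wy":0,"wz":0,"gripper":0},{"tx":0,"ty":0,"tz":0,"wx":0,"wy":0,"wz":0,"gripper":0}]' | grep -E "pos|force"; python3 -c "from h import *;st()"
```

```text
tool_pos: [443.0, 254.9, 86.0]
wrist_force: [0.7, 0.6, -0.7]
t 8.78 p [442.95 254.92  86.04] tiltfix [-0.      0.0017  0.    ] yaw -1.8183 F [ 0.67  0.63 -0.66] M [ 0.007 -0.005  0.018] g 14.5 j [ 0.39  0.54  1.98 -0.    0.62  2.21]
```

```bash
python3 -m pendant '[{"tx":0,"ty":0,"tz":-0.06,"wx":0,"wy":0,"wz":0,"gripper":0},{"tx":0,"ty":0,"tz":0,"wx":0,"wy":0,"wz":0,"gripper":0}]' | grep -E "pos|force"; python3 -c "from h import *;st()"
```

```text
tool_pos: [443.0, 255.0, 86.0]
wrist_force: [0.4, -0.3, 0.2]
t 9.03 p [442.98 255.01  85.97] tiltfix [-0.0002  0.0022  0.    ] yaw -1.8183 F [ 0.42 -0.34  0.22] M [ 0.028 -0.002 -0.078] g 14.5 j [ 0.39  0.54  1.98 -0.    0.62  2.21]
```

```bash
python3 -m pendant '[{"tx":0,"ty":0,"tz":-0.06,"wx":0,"wy":0,"wz":0,"gripper":0}]' | grep -E "pos|force"; python3 -c "from h import *;st()"
```

```text
tool_pos: [442.9, 255.1, 85.8]
wrist_force: [-3.7, -0.7, 12.8]
t 9.15 p [442.91 255.1   85.78] tiltfix [-0.0004  0.0024  0.    ] yaw -1.8182 F [-3.69 -0.72 12.84] M [-0.195  0.503 -0.03 ] g 14.7 j [ 0.39  0.54  1.98 -0.    0.62  2.21]
```

Contact is felt at TCP z of about 85.9 (force 12.8 N). I'll raise about 1.1 mm to sit mid-groove.

```bash
python3 -m pendant '[{"tx":0,"ty":0,"tz":0.12,"wx":0,"wy":0.002,"wz":0,"gripper":0},{"tx":0,"ty":0,"tz":0,"wx":0,"wy":0,"wz":0,"gripper":0}]' | grep -E "pos|force"; python3 -c "from h import *;st()"
```

```text
tool_pos: [442.9, 255.1, 87.0]
wrist_force: [0.5, -0.5, -0.5]
t 9.40 p [442.93 255.13  86.98] tiltfix [-0.0005  0.0004  0.    ] yaw -1.8182 F [ 0.51 -0.51 -0.54] M [-0.013  0.001  0.027] g 14.7 j [0.39 0.54 1.98 0.   0.63 2.21]
```

```bash
python3 -m pendant '[{"tx":0.34,"ty":-0.086,"tz":0,"wx":0,"wy":0,"wz":0,"gripper":0},{"tx":0.34,"ty":-0.086,"tz":0,"wx":0,"wy":0,"wz":0,"gripper":0},{"tx":0.34,"ty":-0.086,"tz":0,"wx":0,"wy":0,"wz":0,"gripper":0},{"tx":0,"ty":0,"tz":0,"wx":0,"wy":0,"wz":0,"gripper":0}]' | grep -E "pos|force"
cat >> h.py <<'E'
def ins(A=(508.9,238.5)):
    t=st();d=np.array(A)-t['tool_pos'][:2];w,x,y,z=t['tool_rot'];yw=2*np.arctan2(y,x)+np.pi/2
    ex=np.array([np.cos(yw),np.sin(yw)]);ey=np.array([-ex[1],ex[0]])
    F=t['wrist_force'];print('remaining %.2f lateral %.2f'%(d@ex-38,d@ey),'push F %.2f lat %.2f z %.2f'%(-F[:2]@ex,F[:2]@ey,F[2]),'ex',ex.round(4))
E
python3 -c "from h import *;ins()"
```

```text
tool_pos: [454.0, 252.2, 86.6]
wrist_force: [-0.1, 0.4, -0.8]
t 9.90 p [454.03 252.24  86.56] tiltfix [-0.0003  0.      0.    ] yaw -1.8184 F [-0.14  0.35 -0.85] M [ 0.001  0.002 -0.002] g 14.8 j [0.38 0.55 1.96 0.   0.64 2.2 ]
remaining 18.56 lateral 0.13 push F 0.23 lat 0.30 z -0.85 ex [ 0.9695 -0.2451]
```

```bash
python3 -m pendant '[{"tx":0.2,"ty":-0.05,"tz":0.05,"wx":0,"wy":0,"wz":0,"gripper":0},{"tx":0.1,"ty":-0.025,"tz":0.0,"wx":0,"wy":0,"wz":0,"gripper":0},{"tx":0,"ty":0,"tz":0,"wx":0,"wy":0,"wz":0,"gripper":0}]' | grep -E "pos|force"; python3 -c "from h import *;ins()"
```

```text
tool_pos: [457.1, 251.4, 87.1]
wrist_force: [-0.5, 1.0, -0.6]
t 10.28 p [457.12 251.39  87.07] tiltfix [-0.0002 -0.0002 -0.    ] yaw -1.8185 F [-0.48  1.03 -0.64] M [0.012 0.072 0.037] g 14.4 j [0.38 0.55 1.95 0.   0.64 2.19]
remaining 15.36 lateral 0.20 push F 0.72 lat 0.88 z -0.64 ex [ 0.9695 -0.2451]
```

```bash
python3 -m pendant '[{"tx":0.15,"ty":-0.037,"tz":0.01,"wx":0,"wy":0,"wz":0,"gripper":0},{"tx":0.1,"ty":-0.025,"tz":0.0,"wx":0,"wy":0,"wz":0,"gripper":0}]' | grep -E "pos|force"; python3 -c "from h import *;ins()"
```

```text
tool_pos: [458.8, 250.9, 87.1]
wrist_force: [-5.6, 4.6, -0.6]
t 10.53 p [458.84 250.92  87.06] tiltfix [-0.0001 -0.0019 -0.    ] yaw -1.8182 F [-5.62  4.65 -0.64] M [0.82  0.934 0.199] g 14.6 j [0.37 0.55 1.95 0.   0.65 2.19]
remaining 13.57 lateral 0.22 push F 6.59 lat 3.13 z -0.64 ex [ 0.9695 -0.2449]
```

Tips touch the groove at the expected 13.5 mm. The side force is a bit one-sided (+3 N), so I'll shift slightly to the +side while pushing on.

```bash
python3 -m pendant '[{"tx":0.01,"ty":0.06,"tz":0,"wx":0,"wy":0,"wz":0,"gripper":0},{"tx":0.1,"ty":-0.025,"tz":0.0,"wx":0,"wy":0,"wz":0,"gripper":0}]' | grep -E "pos|force"; python3 -c "from h import *;ins()"
```

```text
tool_pos: [459.4, 251.4, 86.9]
wrist_force: [-5.3, 3.2, 0.9]
t 10.78 p [459.39 251.39  86.93] tiltfix [ 0.0001 -0.0031  0.    ] yaw -1.8180 F [-5.31  3.23  0.9 ] M [0.504 0.921 0.062] g 14.9 j [0.37 0.55 1.94 0.   0.65 2.19]
remaining 13.16 lateral -0.38 push F 5.94 lat 1.83 z 0.90 ex [ 0.9696 -0.2447]
```

```bash
python3 -m pendant '[{"tx":0.12,"ty":0.0,"tz":0.01,"wx":0,"wy":-0.003,"wz":0,"gripper":0},{"tx":0.12,"ty":-0.02,"tz":0.0,"wx":0,"wy":0,"wz":0,"gripper":0}]' | grep -E "pos|force"; python3 -c "from h import *;ins()"
```

```text
tool_pos: [459.9, 251.0, 86.5]
wrist_force: [-6.9, 3.5, -0.4]
t 11.03 p [459.92 250.97  86.51] tiltfix [ 0.0012 -0.0046  0.    ] yaw -1.8180 F [-6.94  3.46 -0.38] M [0.523 1.174 0.075] g 14.6 j [0.37 0.55 1.94 0.   0.65 2.19]
remaining 12.54 lateral -0.10 push F 7.58 lat 1.66 z -0.38 ex [ 0.9696 -0.2447]
```

```bash
python3 -m pendant '[{"tx":0.18,"ty":-0.03,"tz":0.04,"wx":0,"wy":-0.005,"wz":0,"gripper":0},{"tx":0.18,"ty":-0.03,"tz":0.02,"wx":0,"wy":-0.002,"wz":0,"gripper":0}]' | grep -E "pos|force"; python3 -c "from h import *;ins()"
```

```text
tool_pos: [461.2, 250.1, 86.4]
wrist_force: [-5.6, 3.0, -1.0]
t 11.28 p [461.22 250.08  86.38] tiltfix [ 0.0026 -0.0031  0.    ] yaw -1.8180 F [-5.63  3.   -1.04] M [0.5   1.001 0.066] g 14.9 j [ 0.37  0.55  1.94 -0.    0.65  2.19]
remaining 11.06 lateral 0.44 push F 6.20 lat 1.53 z -1.04 ex [ 0.9696 -0.2447]
```

```bash
python3 -m pendant '[{"tx":0.18,"ty":0.02,"tz":0.08,"wx":0,"wy":-0.005,"wz":0,"gripper":0},{"tx":0.18,"ty":0.0,"tz":0.04,"wx":0,"wy":-0.003,"wz":0,"gripper":0}]' | grep -E "pos|force"; python3 -c "from h import *;ins()"
```

```text
tool_pos: [463.1, 250.1, 87.0]
wrist_force: [-3.7, 1.9, -1.1]
t 11.53 p [463.15 250.07  87.  ] tiltfix [0.0037 0.0009 0.    ] yaw -1.8181 F [-3.67  1.88 -1.12] M [0.333 0.891 0.054] g 14.6 j [ 0.37  0.55  1.94 -0.01  0.65  2.19]
remaining 9.19 lateral -0.02 push F 4.02 lat 0.93 z -1.12 ex [ 0.9696 -0.2447]
```

```bash
python3 -m pendant '[{"tx":0.18,"ty":-0.03,"tz":0.02,"wx":0.002,"wy":0,"wz":0,"gripper":0},{"tx":0.18,"ty":-0.03,"tz":0.02,"wx":0.002,"wy":0,"wz":0,"gripper":0}]' | grep -E "pos|force"; python3 -c "from h import *;ins()"
```

```text
tool_pos: [466.5, 249.4, 87.2]
wrist_force: [-0.8, 0.9, -1.0]
t 11.78 p [466.53 249.37  87.24] tiltfix [-0.0002 -0.     -0.    ] yaw -1.8179 F [-0.84  0.89 -1.05] M [0.193 0.221 0.081] g 14.9 j [0.37 0.56 1.93 0.   0.65 2.18]
remaining 5.74 lateral -0.18 push F 1.03 lat 0.66 z -1.05 ex [ 0.9696 -0.2446]
```

Past the peak. Continuing, with smaller steps near home.

```bash
python3 -m pendant '[{"tx":0.15,"ty":-0.04,"tz":0,"wx":0,"wy":0,"wz":0,"gripper":0},{"tx":0.12,"ty":-0.03,"tz":0,"wx":0,"wy":0,"wz":0,"gripper":0}]' | grep -E "pos|force"; python3 -c "from h import *;ins()"
```

```text
tool_pos: [470.6, 248.6, 87.6]
wrist_force: [1.0, -0.8, -0.6]
t 12.03 p [470.6  248.64  87.56] tiltfix [-0.0008  0.0025  0.    ] yaw -1.8181 F [ 1.04 -0.82 -0.6 ] M [ 0.039 -0.19  -0.027] g 14.4 j [ 0.36  0.56  1.93 -0.    0.65  2.18]
remaining 1.62 lateral -0.46 push F -1.21 lat -0.54 z -0.60 ex [ 0.9696 -0.2448]
```

```bash
python3 -m pendant '[{"tx":0.1,"ty":-0.025,"tz":0,"wx":0,"wy":0,"wz":0,"gripper":0},{"tx":0.07,"ty":-0.018,"tz":0,"wx":0,"wy":0,"wz":0,"gripper":0}]' | grep -E "pos|force"; python3 -c "from h import *;ins()"
```

```text
tool_pos: [472.5, 248.1, 87.7]
wrist_force: [-5.0, 2.7, 1.2]
t 12.28 p [472.5  248.15  87.66] tiltfix [-0.0009  0.0025  0.    ] yaw -1.8184 F [-4.96  2.7   1.17] M [0.468 0.764 0.083] g 14.6 j [ 0.36  0.56  1.92 -0.    0.66  2.18]
remaining -0.34 lateral -0.44 push F 5.47 lat 1.40 z 1.17 ex [ 0.9695 -0.245 ]
```

The clip pulled itself in, and now the push is rising at the stop. One small confirming push, and I'll lower to mid-groove.

```bash
python3 -m pendant '[{"tx":0.12,"ty":-0.03,"tz":-0.04,"wx":0,"wy":0.002,"wz":0,"gripper":0}]' | grep -E "pos|force"; python3 -c "from h import *;ins()"; python3 -m pendant '[{"tx":0,"ty":0,"tz":-0.04,"wx":0,"wy":0,"wz":0,"gripper":0},{"tx":0,"ty":0,"tz":0,"wx":0,"wy":0,"wz":0,"gripper":0}]' | grep -E "pos|force"
python3 - <<'E'
from h import *
ins()
s=snap('scene','s4');k=snap('top','t4')
a=cv2.resize(s['img'][205:305,450:550,::-1],None,fx=4,fy=4,interpolation=cv2.INTER_CUBIC)
b=cv2.resize(k['img'][260:360,110:210,::-1],None,fx=4,fy=4,interpolation=cv2.INTER_CUBIC)
cv2.imwrite('pics/s4c.png',np.hstack([a,b]))
E
```

```text
tool_pos: [472.7, 247.9, 87.3]
wrist_force: [-8.6, 4.1, 4.6]
t 12.40 p [472.68 247.91  87.28] tiltfix [-0.0007 -0.0018 -0.    ] yaw -1.8185 F [-8.63  4.1   4.62] M [0.61  1.398 0.109] g 14.6 j [0.36 0.56 1.92 0.   0.66 2.18]
remaining -0.58 lateral -0.24 push F 9.37 lat 1.86 z 4.62 ex [ 0.9695 -0.2452]
tool_pos: [472.3, 247.9, 86.9]
wrist_force: [-0.8, -0.4, -0.8]
t 12.65 p [472.29 247.89  86.86] tiltfix [-0.0004 -0.0025 -0.    ] yaw -1.8182 F [-0.75 -0.39 -0.76] M [0.093 0.073 0.024] g 14.6 j [0.36 0.56 1.92 0.   0.66 2.18]
remaining -0.21 lateral -0.14 push F 0.63 lat -0.56 z -0.76 ex [ 0.9695 -0.2449]
```

View pics/s4c.png

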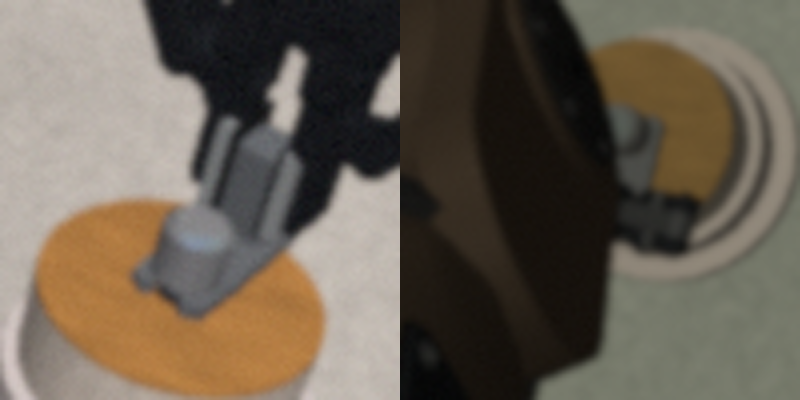

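Scene crop: the jaws show on both sides of the groove under the head (tips at (145,275) and (195,305)), and the clip is flat and home. Lowering 0.5 mm, then releasing.

```bash
python3 -m pendant '[{"tx":0,"ty":0,"tz":-0.05,"wx":0,"wy":-0.002,"wz":0,"gripper":0},{"tx":0,"ty":0,"tz":0,"wx":0,"wy":0,"wz":0,"gripper":0},{"tx":0,"ty":0,"tz":0,"wx":0,"wy":0,"wz":0,"gripper":25},{"tx":0,"ty":0,"tz":0,"wx":0,"wy":0,"wz":0,"gripper":40},{"tx":0,"ty":0,"tz":0,"wx":0,"wy":0,"wz":0,"gripper":45},{"tx":0,"ty":0,"tz":0,"wx":0,"wy":0,"wz":0,"gripper":45},{"tx":0,"ty":0,"tz":0,"wx":0,"wy":0,"wz":0,"gripper":45}]'; python3 -c "from h import *;ins()"
```

```text
clock: 13.62
tool_pos: [473.0, 247.8, 86.5]
tool_rot: [0.001, -0.614, 0.789, -0.0]
wrist_force: [-0.8, -0.8, -0.1]
grip_width: 38.3
t 13.62 p [472.99 247.81  86.49] tiltfix [-0.0007  0.0009  0.    ] yaw -1.8185 F [-0.85 -0.76 -0.08] M [ 0.022 -0.006 -0.046] g 38.3 j [0.36 0.56 1.92 0.   0.66 2.18]
remaining -0.90 lateral -0.22 push F 0.63 lat -0.94 z -0.08 ex [ 0.9695 -0.2452]
```

```bash
python3 -m pendant '[{"tx":0,"ty":0,"tz":0.8,"wx":0,"wy":0,"wz":0,"gripper":45},{"tx":0,"ty":0,"tz":1.5,"wx":0,"wy":0,"wz":0,"gripper":45},{"tx":0,"ty":0,"tz":2,"wx":0,"wy":0,"wz":0,"gripper":45},{"tx":0,"ty":0,"tz":3,"wx":0,"wy":0,"wz":0,"gripper":45},{"tx":0,"ty":0,"tz":3,"wx":0,"wy":0,"wz":0,"gripper":45},{"tx":0,"ty":-3,"tz":2,"wx":0,"wy":0,"wz":0,"gripper":45},{"tx":0,"ty":-5,"tz":1,"wx":0,"wy":0,"wz":0,"gripper":45},{"tx":0,"ty":-5,"tz":1,"wx":0,"wy":0,"wz":0,"gripper":45},{"tx":0,"ty":-5,"tz":0,"wx":0,"wy":0,"wz":0,"gripper":45},{"tx":0,"ty":-3,"tz":0,"wx":0,"wy":0,"wz":0,"gripper":45},{"tx":0,"ty":0,"tz":0,"wx":0,"wy":0,"wz":0,"gripper":45},{"tx":0,"ty":0,"tz":0,"wx":0,"wy":0,"wz":0,"gripper":45}]'
python3 - <<'E'
from h import *
st()
s=snap('scene','s5');k=snap('top','t5')
a=cv2.resize(s['img'][225:325,450:550,::-1],None,fx=4,fy=4,interpolation=cv2.INTER_CUBIC)
b=cv2.resize(k['img'][260:345,125:210,::-1],None,fx=400/85,fy=400/85,interpolation=cv2.INTER_CUBIC)
cv2.imwrite('pics/s5c.png',np.hstack([a,b]))
E
```

```text
clock: 15.12
tool_pos: [471.9, 32.3, 246.2]
tool_rot: [0.006, -0.615, 0.789, -0.003]
wrist_force: [0.3, 0.1, 0.1]
grip_width: 38.4
t 15.12 p [471.87  32.34 246.22] tiltfix [-0.0014  0.013   0.    ] yaw -1.8169 F [0.26 0.12 0.13] M [ 0.009  0.013 -0.015] g 38.4 j [-0.07  0.25  1.91  0.    0.97  1.74]
```

View pics/s5c.png

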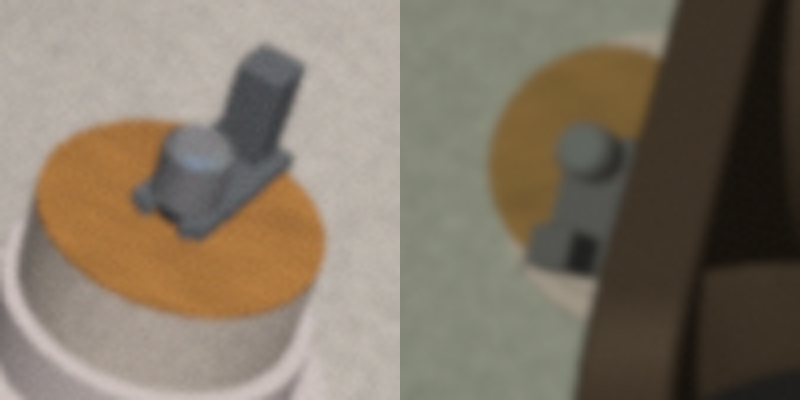

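View pics/t5.png

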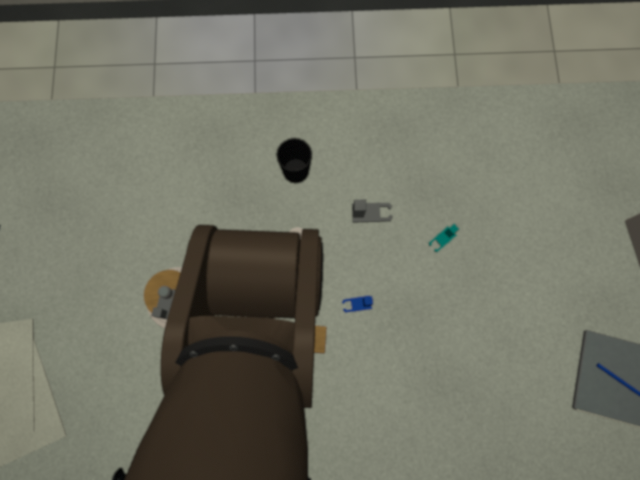

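The clip looks flat and seated, and the decoys, cup and jar are where they were. I'll move the arm clear for a numeric check.

```bash
python3 -m pendant '[{"tx":0,"ty":-5,"tz":0,"wx":0,"wy":0,"wz":0,"gripper":45},{"tx":0,"ty":-5,"tz":0,"wx":0,"wy":0,"wz":0,"gripper":45},{"tx":0,"ty":-5,"tz":0,"wx":0,"wy":0,"wz":0,"gripper":45},{"tx":0,"ty":-5,"tz":0,"wx":0,"wy":0,"wz":0,"gripper":45},{"tx":0,"ty":-3,"tz":0,"wx":0,"wy":0,"wz":0,"gripper":45},{"tx":0,"ty":0,"tz":0,"wx":0,"wy":0,"wz":0,"gripper":45},{"tx":0,"ty":0,"tz":0,"wx":0,"wy":0,"wz":0,"gripper":45}]'|head -2
python3 - <<'E'
from h import *
s=snap('scene','s6');k=snap('top','t6')
for n,S in(('scene',s),('top',k)):
    C=cloud(S);x,y,z=C[...,0],C[...,1],C[...,2]
    h=(np.hypot(x-509,y-238.5)<14)&(z>103); g=(np.hypot(x-472,y-247.8)<14)&(z>(112))
    for q,m in(('head',h),('griptop',g)):
        c,r=cv2.minEnclosingCircle(C[m][:,:2].astype(np.float32)); print(n,q,m.sum(),np.round(c,1),round(r,1),np.median(z[m]).round(1))
    # back plate heights along the clip axis
    ex=np.array([.9695,-.245]);u=(x-509)*ex[0]+(y-238.5)*ex[1];v=(x-509)*.245+(y-238.5)*.9695
    for a,b in((-28,-22),(-22,-16),(-47,-46.1),(6,10)):
        m=(u>a)&(u<b)&(abs(v)<11)&(z>72)&(z<90);print(' plate',a,m.sum(),np.median(z[m]).round(1) if m.any() else None)
a=cv2.resize(s['img'][225:325,450:550,::-1],None,fx=4,fy=4,interpolation=cv2.INTER_CUBIC)
b=cv2.resize(k['img'][260:345,125:210,::-1],None,fx=400/85,fy=400/85,interpolation=cv2.INTER_CUBIC)
cv2.imwrite('pics/s6c.png',np.hstack([a,b]))
s0=load('scene0');k0=load('top0')
for nm,A,B,(u,v,w,hh) in(('scene',s0,s,(185,185,215,200)),('top',k0,k,(270,130,65,230))):
    d=np.abs(A['img'].astype(int)-B['img'].astype(int)).sum(2)[v:v+hh,u:u+w];print(nm,'changed px',(d>60).sum())
E
```

```text
clock: 16.1
tool_pos: [473.1, -197.4, 246.1]
scene head 186 [509.4 239. ] 11.5 107.3
scene griptop 152 [471.9 247.4] 10.6 117.7
 plate -28 19 82.3
 plate -22 13 82.1
 plate -47 1 81.1
 plate 6 101 80.6
top head 108 [508.7 238.1] 11.1 106.4
top griptop 91 [471.4 245.6] 10.2 116.4
 plate -28 40 80.1
 plate -22 39 80.3
 plate -47 1 80.2
 plate 6 7 80.9
scene changed px 653
top changed px 12205
```

View pics/s6c.png

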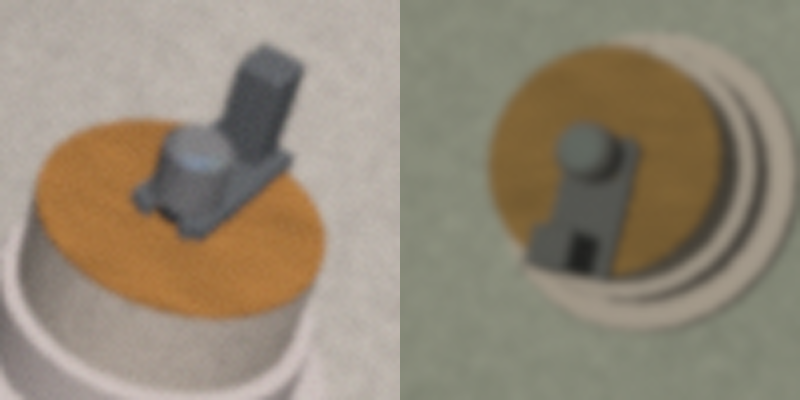

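View pics/s6.png

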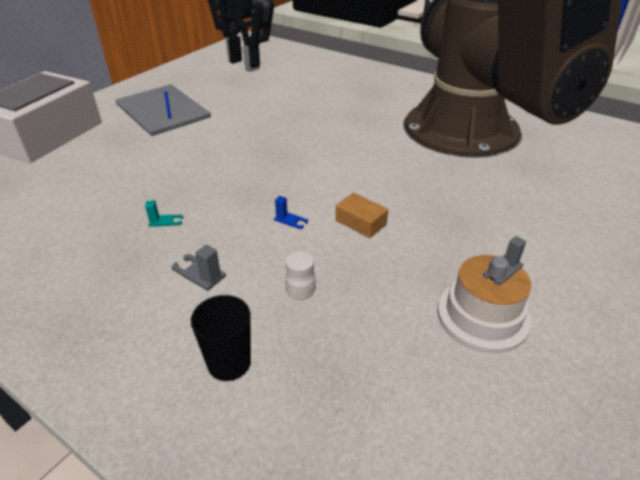

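The grip-to-spindle distance measures 38.0 to 38.4 mm (38 mm means home), the plate is level, and the arm is clear.

```bash
python3 -c "
from cell import bot
print(bot.hand_in())"
```

```text
the job is handed in; nothing more can be done
None
```

The clip is snapped home in the spindle groove and released, and I handed the job in at about 16 s of the 64 s allowed. No verdict was reported.

**What I did:** I gripped the small grey clip by its upright grip at 90 N and carried it to the holder. I felt the roll's top at TCP z of about 85.9 mm (12.8 N, a short peak), raised about 1 mm and pushed in sideways.
- **Push:** the tips met the spindle 13.5 mm before home and the push rose to about 7.6 N. It fell, pulled the other way as the clip snapped in, and rose again to 9.4 N at the stop. That matches the described behaviour.

**Last checks:**
- **Home:** the grip-to-spindle distance was 38.4 mm in the scene camera and 38.0 mm in the top camera, where 38 mm means home.
- **Flat:** the plate's top measured 80 to 82 mm above the desk along its length, and the grip's top 116 to 118 mm. That fits a clip lying flat on or just above the roll's top at about 76 mm.
- **Bystanders:** the cup, carton and jar look unmoved in the final scene picture.

**Checks that disagreed:**
- **Picture comparison:** the automatic before/after comparison flagged many changed pixels, 12,205 in the top view and 653 in the scene view. I put this down to a lighting change and the removed clip, and relied on the picture instead.
- **Grip width:** the gripper read 14.5 mm on the 16 mm grip, without any slip.

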